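# Match two screw spindles to their thread-pitch gauges

### The arm

A 6-joint arm with a two-finger parallel gripper is mounted at the origin on the work surface. World frame = base frame: x ahead of the robot, y to its left, z up, the work surface at z = 0. Lengths are in m, angles in rad, forces in N, time in s.
With the tool pointing down it reaches from about 0.275 to 0.975 m from the base axis. Payload 8.4 kg.
Tool frame: the origin (TCP) lies on the centre line of the jaws, within the pads' length; the fingertips stand 8 mm ahead of it and the grasp point (between the pads) lies 11 mm behind it (tip_extent is the distance from the TCP to the fingertips, in m); z points along the fingers, x is the direction in which the jaws open and shut, and the axes are right-handed (so a half turn about z gives the same grasp; the last joint's range is limited). The gripper opens to 92 mm and grips with 3 to 60 N. Pads are 20 mm wide; open, the fingers measure 128 mm over their backs; the gripper's body (75 mm by 189 mm) begins 69 mm behind the grasp point.
Start: joints at [1.152, 0.353, 1.633, -0, 1.155, -0.002], TCP at [0.253, 0.571, 0.223] pointing down, gripper open.
Joint ranges: [-2.63, 2.63], [-0.92, 2.1], [0.06, 2.66], [-1.3, 4.44], [0, 2.69], [-3.02, 3.02]. Speed limits (rad/s): [2.22, 2.22, 2.79, 3.14, 3.14, 3.14].

### API

Orientations are given as [roll, pitch, yaw] about the fixed x, y, z axes, in that order (R = Rz(yaw) Ry(pitch) Rx(roll)).
In Python, from rig import sense, snapshot, close_job, tip_extent gives the robot as it stands.
- The arm moves only by the shell command python3 -m jog 'ROWS' [OPENING] [FORCE]. ROWS is JSON, a list of rows, each an object of numbers: "dx", "dy", "dz": the shift along the tool's x, y, z in mm; "spin": the turn about the tool's z in rad. In form: [{"dx": .., "dy": .., "dz": .., "spin": ..}, ...]. A call has 1 to 5 rows; each row is the pose to reach, as a shift and turn from the pose commanded when the call began, along the tool's axes at that moment; what a row does not reach only later rows make up. A row lasts 1/8 s, in which the tool goes at most 62.5 mm and 10.7 degrees, less where a joint would pass 70% of its speed; a pose out of reach is approached as far as the arm can. A call with a gripper value outside its range is refused whole. OPENING is the finger opening in mm, from 0 to 91.9, set as the call begins (- or left out, the last holds). The fingers move at their own pace and stop on an object; FORCE is the grip in N (left out, the last holds). Time passes only in rows, so rows that repeat a pose let the fingers close. It gives the time, the measured TCP pose, the force and the opening at its end, in the units of the state.
- sense(): the state, without advancing time (a new reading comes with each control period).
- snapshot(name): name is "side" or "top" or "wrist"; returns a dict with "image" (420x560x3 uint8, red, green, blue), "range_z" (420x560 float32, m along the optical axis (not along the pixel's ray), 0 where there is no reading), "intrinsics" (3x3 intrinsics, pixels), "T" (4x4, takes a point from camera to world coordinates). Camera axes: x right, y up, looking along -z (the intrinsics and any distortion apply to the point x, -y, -z); pixel columns grow to the right and rows downward; lengths in m; the calibration is good to about 2 mm. A picture is of the moment at which its call begins.
- close_job(): hands the job in, once; it reports no verdict.
The state is a dict: "time": time; "joint_pos": joint angles; "joint_velocities": joint speeds; "effort": joint torques, N m; "ee_pos": TCP position; "tcp_rot": TCP orientation; "force": force on the tool from outside, world axes, zero at the start; "moment": the same for the moment, N m; "gripper_width": finger opening in m.
Only numpy, scipy, OpenCV 4.12 (cv2) and the standard library are available. Lean on these libraries where they do the work, as an engineer would, in place of code of your own. Each camera call takes 0.05 s, during which the arm holds its last target.

### The job

Two screw spindles for the engine pullers lie on the bench, one with a coarse thread and one with a fine one. Slide each across the bench, without lifting it off, up against the notched gauge block whose teeth match its thread pitch, until its ridges sit fully home in the notches along the whole gauge. Leave both spindles seated there and do not disturb the finned cylinder barrel, the piston or the tray of nuts.

Things in the scene. Friction and masses are not known exactly. Their poses are not given: they have to be found in the camera images.
- spindle_coarse: coarse-thread steel spindle lying along its own y, 120 mm long. Ends: 30 mm squares 20 mm long that stop it rolling. Middle 80 mm: 7 ridges 12 mm apart, one at mid-length, 28 mm diameter, crests 3.5 mm wide, core 17.8 mm. 0.4-0.6 kg, slides at 2-4 N. Origin: mid-length on the axis, 15 mm above the bench. Same outside size as the other spindle; same turned end for end
- spindle_fine: fine-thread steel spindle lying along its own y, 120 mm long. Ends: 30 mm squares 20 mm long that stop it rolling. Middle 80 mm: 11 ridges 7 mm apart, one at mid-length, 28 mm diameter, crests 1.5 mm wide, core 19.8 mm. 0.4-0.6 kg, slides at 2-4 N. Origin: mid-length on the axis, 15 mm above the bench. Same outside size as the other spindle; same turned end for end
- gauge_coarse: coarse gauge: block fixed to bench, 52 wide (y), 26 mm high, 72 long. Face to its -x (robot side) has 4 pointed upright teeth 12 mm apart, 3.2 wide, 4.5 high, a gap at y=0. Origin: middle of tooth-tip line, bench height. Matching spindle along its y is home with axis at x=-9.5 mm, y any of -12, 0, 12 mm; teeth on ridges or wrong pitch: 2.5 mm or more further out
- gauge_fine: fine gauge: block fixed to bench, 52 wide (y), 26 mm high, 72 long. Face to its -x (robot side) has 6 pointed upright teeth 7 mm apart, 2 wide, 3.5 high, a gap at y=0. Origin: middle of tooth-tip line, bench height. Matching spindle along its y is home with axis at x=-10.5 mm, y any of -7, 0, 7 mm; teeth on ridges or wrong pitch: 2.5 mm or more further out
- barrel: finned aluminium engine cylinder barrel standing upright, 112 x 112 mm, 130 mm high, a bystander. Origin: centre of its underside.
- piston: aluminium piston, 80 mm diameter, 58 mm high, standing crown up with its steel pin along its y, a bystander. Origin: centre of its underside.
- nut_tray: open cardboard tray of nuts, 80 x 80 x 30 mm, a bystander between the gauges. Origin: centre of its underside.
There are look-alikes about, which are no part of the job. What is shaped like the spindle_fine but purple is not meant.

How it is judged:
At the end, for the whole second after the job is handed in: Each spindle rests on the bench, still, in the gauge of its own pitch: its axis within 1.6 mm of the fully home distance from the tooth tips (9.5 mm coarse, 10.5 mm fine), parallel to the gauge within 0.05 rad, and its middle within 16 mm of the gauge's middle along the gauge's width (x of spindle_coarse in the frame of gauge_coarse between -0.0111 and -0.0055 m and y of spindle_coarse in the frame of gauge_coarse between -0.016 and 0.016 m and angle between the y axis of spindle_coarse and the y axis of gauge_coarse, either way round below 0.05 rad and height (world z) of spindle_coarse between 0.011 and 0.019 m and linear speed of each of spindle_coarse, spindle_fine below 0.01 m/s and x of spindle_fine in the frame of gauge_fine between -0.0121 and -0.0065 m and y of spindle_fine in the frame of gauge_fine between -0.016 and 0.016 m and angle between the y axis of spindle_fine and the y axis of gauge_fine, either way round below 0.05 rad and height (world z) of spindle_fine between 0.011 and 0.019 m); the robot touches nothing.
It fails at once if a spindle is lifted more than 25 mm off the bench (height (world z) of any of spindle_coarse, spindle_fine above 0.04 m).
It fails at once if the barrel, the piston or the tray of nuts is moved more than 20 mm (distance of any of barrel, piston, nut_tray from where it was at the start of the episode above 0.02 m).
It also fails if it takes over 67 s, if anything falls off the work surface, if the arm or the gripper's body presses on something with over 40 N, if the wrist force passes 120 N, or if a joint passes its speed limit or range.

## Working session

There is one attempt and no reset: what is moved stays moved. The work goes in short steps, Python scripts to look and compute and a shell command to move; the robot and the scene stay as the last step left them, time stands still between calls to the robot, and variables do not carry over. Pictures are saved under pics/ and viewed, and the job is handed in when it is done.

```bash
ls; mkdir -p pics
cat > h.py <<'E'
import numpy as np,cv2
from rig import *
def snap(n,f):
    s=snapshot(n); np.savez('pics/'+f+'.npz',**s); cv2.imwrite('pics/'+f+'.png',cv2.cvtColor(s['image'],cv2.COLOR_RGB2BGR)); return s
def load(f): return np.load('pics/'+f+'.npz')
def w(s,u,v,z=None):
    K=s['intrinsics'];T=s['T']
    d=np.array([(u-K[0,2])/K[0,0],-(v-K[1,2])/K[1,1],-1.])
    if z is None:
        p=d*s['range_z'][int(round(v)),int(round(u))]; return T[:3,:3]@p+T[:3,3]
    dw=T[:3,:3]@d; k=(z-T[2,3])/dw[2]; return T[:3,3]+k*dw
E
python3 - <<'E'
from h import *
for n in('top','side','wrist'):
    s=snap(n,n+'0'); print(n,s['intrinsics'].tolist(),s['T'].round(3).tolist())
print(sense())
E
```

```text
pics
top [[425.39626118532163, 0.0, 281.1623343108481], [0.0, 425.39626118532163, 209.60915923882573], [0.0, 0.0, 1.0]] [[-0.022, 0.985, -0.172, 0.331], [-0.999, -0.026, -0.023, -0.014], [-0.027, 0.172, 0.985, 1.105], [0.0, 0.0, 0.0, 1.0]]
side [[449.2519677534829, 0.0, 273.4295695653662], [0.0, 449.2519677534829, 212.78482118846222], [0.0, 0.0, 1.0]] [[0.925, 0.198, -0.325, 0.162], [-0.38, 0.523, -0.763, -0.866], [0.019, 0.829, 0.559, 0.674], [0.0, 0.0, 0.0, 1.0]]
wrist [[301.2800284808119, 0.0, 284.5425888207608], [0.0, 301.2800284808119, 208.4713560527583], [0.0, 0.0, 1.0]] [[0.405, -0.886, -0.228, 0.187], [0.914, 0.391, 0.104, 0.6], [-0.003, -0.251, 0.968, 0.385], [0.0, 0.0, 0.0, 1.0]]
{'time': 0.15, 'joint_pos': array([ 1.15157719e+00,  3.53504144e-01,  1.63393561e+00, -4.78498374e-05,
        1.15520891e+00, -2.40673564e-03]), 'joint_velocities': array([ 0.0013367 , -0.00025744, -0.00124772, -0.00128938, -0.00070084,
       -0.00041485]), 'effort': array([-6.78238939e-04, -5.94206107e+01, -3.34470820e+01,  6.96979975e-02,
        2.05271621e-02, -7.53436166e-05]), 'ee_pos': array([0.25290088, 0.57115241, 0.22203858]), 'tcp_rot': array([3.14155144e+00, 1.05611822e-03, 1.15400324e+00]), 'force': array([-0.43309908,  0.64784322,  0.08491673]), 'moment': array([-0.03774086, -0.03775057,  0.01253276]), 'gripper_width': 0.09183724837185461}
```

View pics/top0.png

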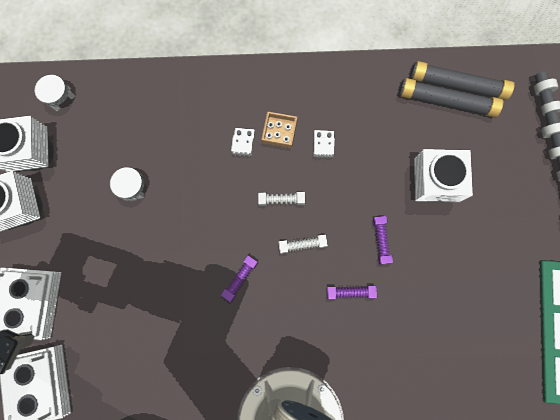

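View pics/side0.png

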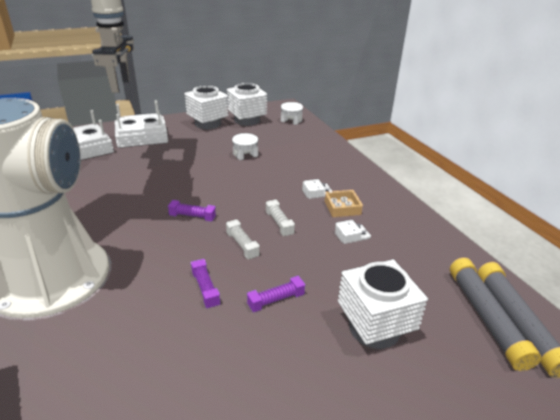

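Run:
```python
import cv2
a=cv2.imread('pics/top0.png')
cv2.imwrite('pics/top0b.png',cv2.resize(a[100:320,130:430],(800,587),interpolation=cv2.INTER_CUBIC))
```

```text
(no output)
```

View pics/top0b.png

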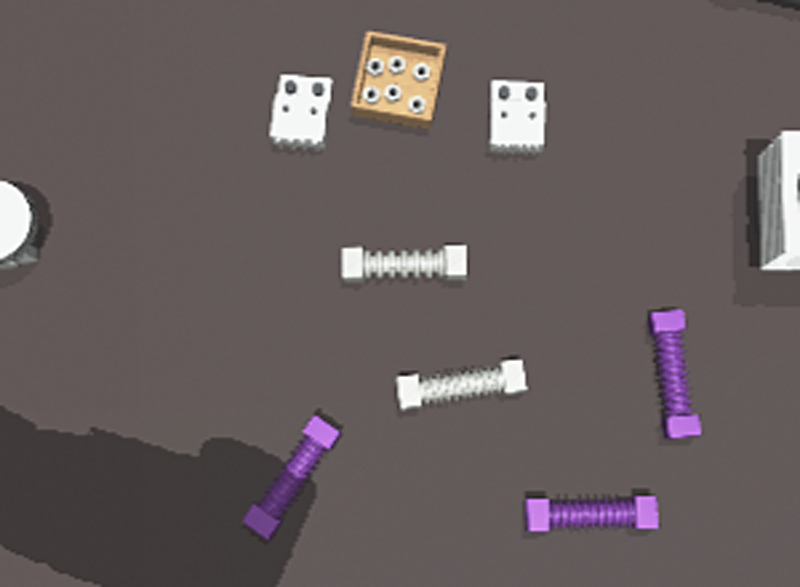

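The top view shows the white coarse spindle at about (281,199) and the white fine one at (303,244). The gauges are at (243,141) and (324,143) with the tray between them. I'll get rough positions now and then look closer with the wrist camera.

Run:
```python
from h import *
s=load('top0')
def f(x,y): return 130+x*300/800, 100+y*220/587
for n,x,y,z in [('coL',352,263,.03),('coR',456,261,.03),('fiL',410,390,.03),('fiR',514,377,.03),('gL tip l',272,143,.026),('gL tip r',325,145,.026),('gR l',491,149,.026),('gR r',544,149,.026),('gLback l',281,75,.026),('gLback r',331,79,.026),('gRbackl',491,80,.026),('gRbackr',544,82,.026),('tray',398,80,.03),('trayBL',352,115,.03),('trayBR',432,127,.03)]:
    print(n,w(s,*f(x,y),z).round(4))
```

```text
coL [0.5496 0.0597 0.03  ]
coR [ 0.5489 -0.0409  0.03  ]
fiL [0.4255 0.0063 0.03  ]
fiR [ 0.4354 -0.0924  0.03  ]
gL tip l [0.6739 0.1377 0.026 ]
gL tip r [0.6702 0.0851 0.026 ]
gR l [ 0.6612 -0.0787  0.026 ]
gR r [ 0.6597 -0.1308  0.026 ]
gLback l [0.7444 0.1286 0.026 ]
gLback r [0.7386 0.0784 0.026 ]
gRbackl [ 0.7325 -0.0812  0.026 ]
gRbackr [ 0.7287 -0.1337  0.026 ]
tray [0.7339 0.0113 0.03  ]
trayBL [0.699  0.0576 0.03  ]
trayBR [ 0.6842 -0.0212  0.03  ]
```

```bash
python3 -m jog '[{"dx":-398,"dy":512,"dz":-30,"spin":-0.417},{"dx":-398,"dy":512,"dz":-30,"spin":-0.417},{"dx":-398,"dy":512,"dz":-30,"spin":-0.417},{"dx":-398,"dy":512,"dz":-30,"spin":-0.417},{"dx":-398,"dy":512,"dz":-30,"spin":-0.417}]'
```

```text
time: 0.78
ee_pos: [0.4007, 0.2961, 0.2371]
tcp_rot: [3.141, -0.0, 1.571]
force: [1.7, 0.7, 0.2]
gripper_width: 0.0921
```

```bash
python3 -m jog '[{"dx":-290,"dy":160,"dz":-15},{"dx":-290,"dy":160,"dz":-15},{"dx":-290,"dy":160,"dz":-15},{"dx":-290,"dy":160,"dz":-15},{"dx":-290,"dy":160,"dz":-15}]'; python3 -m jog '[{"dx":-10},{"dx":-10},{"dx":-10}]'
python3 - <<'E'
from h import *
s=snap('wrist','w1');print(s['T'].round(3).tolist(), sense()['ee_pos'],sense()['tcp_rot'])
E
```

```text
[[-0.001, -0.968, -0.25, 0.329], [1.0, -0.001, 0.001, 0.296], [-0.001, -0.25, 0.968, 0.4], [0.0, 0.0, 0.0, 1.0]] [0.40328872 0.29049942 0.23728124] [3.13998648 0.00334447 1.56974156]$[0]: bad value
$[0]: bad value
```

View pics/w1.png

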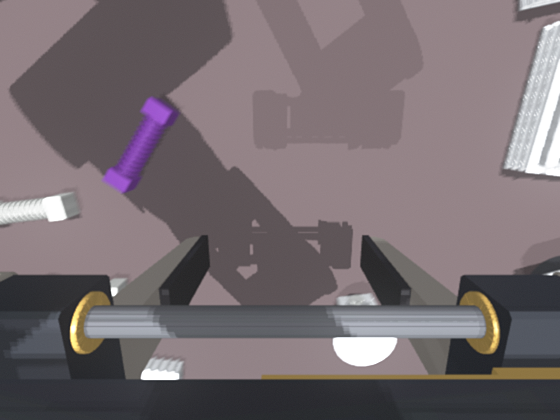

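```bash
python3 -m jog '[{"dx":-290,"dy":150,"dz":-15,"spin":1.5},{"dx":-290,"dy":150,"dz":-15,"spin":1.5},{"dx":-290,"dy":150,"dz":-15,"spin":1.5},{"dx":-290,"dy":150,"dz":-15,"spin":1.5},{"dx":-290,"dy":150,"dz":-15,"spin":1.5}]'; python3 -c "
from rig import *;s=sense();print(s['joint_pos'],s['ee_pos'],s['tcp_rot'])"
```

```text
time: 1.45
ee_pos: [0.5443, 0.0187, 0.2514]
tcp_rot: [-3.142, -0.0, 0.627]
force: [1.3, 0.7, 0.5]
gripper_width: 0.0919
[ 3.14895675e-02  2.00128339e-01  1.77432757e+00  1.47240034e-04
  1.16696472e+00 -5.95722245e-01] [0.54427221 0.01869291 0.25141067] [-3.14157709e+00 -2.18361379e-04  6.27153965e-01]
```

```bash
python3 -m jog '[{"dx":0,"dy":0,"dz":0,"spin":0.93},{"dx":0,"dy":0,"dz":0,"spin":0.93},{"dx":0,"dy":0,"dz":0,"spin":0.93},{"dx":0,"dy":0,"dz":0,"spin":0.93},{"dx":0,"dy":0,"dz":0,"spin":0.93}]';python3 -m jog '[{"dx":0,"dy":0,"dz":0,"spin":0.93},{"dx":0,"dy":0,"dz":0,"spin":0.93},{"dx":0,"dy":0,"dz":0,"spin":0.93},{"dx":0,"dy":0,"dz":0,"spin":0.93},{"dx":0,"dy":0,"dz":0,"spin":0.93}]';python3 -m jog '[{"dx":0,"dy":0,"dz":0,"spin":0.338},{"dx":0,"dy":0,"dz":0,"spin":0.338},{"dx":0,"dy":0,"dz":0,"spin":0.338}]'
python3 - <<'E'
from h import *
s=snap('wrist','w2');print(s['T'].round(3).tolist(), sense()['ee_pos'],sense()['tcp_rot'])
E
```

```text
time: 2.08
ee_pos: [0.5435, 0.0207, 0.2511]
tcp_rot: [3.141, 0.0, -0.303]
force: [0.6, 0.1, -0.4]
gripper_width: 0.0917
time: 2.7
ee_pos: [0.5435, 0.0207, 0.2511]
tcp_rot: [3.141, 0.0, -1.233]
force: [0.3, -0.5, -0.7]
gripper_width: 0.0919
time: 3.08
ee_pos: [0.5435, 0.0207, 0.2511]
tcp_rot: [3.141, -0.0, -1.563]
force: [-0.5, -0.1, -0.3]
gripper_width: 0.0917
[[0.008, 0.968, 0.253, 0.613], [-1.0, 0.007, 0.003, 0.021], [0.001, -0.253, 0.968, 0.414], [0.0, 0.0, 0.0, 1.0]] [0.54346875 0.02068687 0.25112358] [ 3.14115647e+00  2.52938973e-05 -1.56113339e+00]
```

View pics/w2.png

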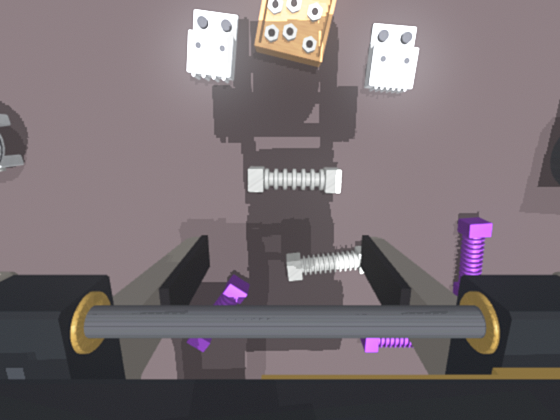

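The wrist view shows the left gauge at (213,45), the right gauge at (391,57) and the coarse spindle at (294,180). I'll enlarge it to count the teeth.

Run:
```python
import cv2,numpy as np
a=cv2.imread('pics/w2.png')
b=cv2.resize(a[0:100,170:250],(400,500),interpolation=cv2.INTER_CUBIC)
c=cv2.resize(a[0:100,355:435],(400,500),interpolation=cv2.INTER_CUBIC)
cv2.imwrite('pics/w2g.png',np.hstack([b,c]))
cv2.imwrite('pics/w2s.png',cv2.resize(a[155:285,235:375],(640,594),interpolation=cv2.INTER_CUBIC))
```

```text
(no output)
```

View pics/w2g.png

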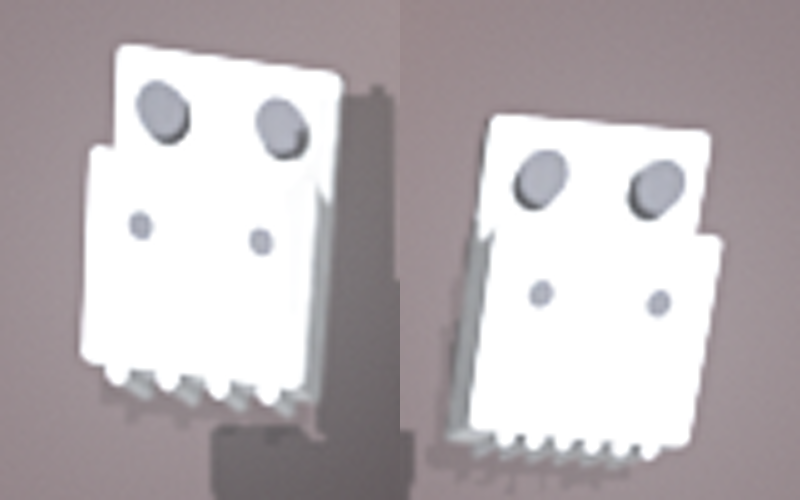

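View pics/w2s.png

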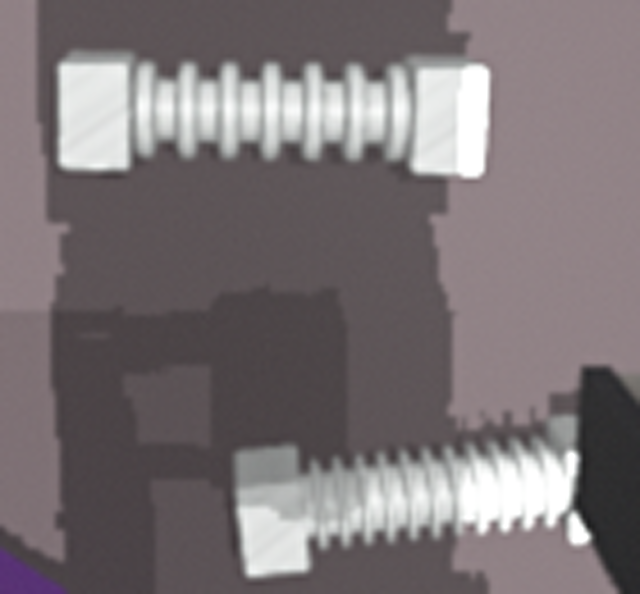

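Run:
```python
from h import *
s=load('w2')
A=[w(s,170+x/5,y/5,.026) for x,y in[(117,384),(168,389),(220,396),(268,402)]]
B=[w(s,355+x/5,y/5,.026) for x,y in[(105,447),(133,449),(163,451),(193,454),(222,457),(250,459)]]
for P in(A,B):
    P=np.array(P)[:,:2];print(P.round(4).tolist(),'mean',P.mean(0).round(4),'yaw',np.arctan2(-(P[0]-P[-1])[0],(P[0]-P[-1])[1]).round(3))
# edges of gauges holes for yaw
for n,P in(('L',[(140,225),(261,242)]),('R',[(541-400,293),(659-400,303)])):
    o=170 if n=='L' else 355
    q=[w(s,o+x/5,y/5,.026) for x,y in P];d=q[0]-q[1];print(n,np.arctan2(-d[0],d[1]).round(3),[t.round(4) for t in q])
k=640/140
for n,x,y in[('cL',94,112),('cR',437,119),('fL',270,527)]:
    print(n,w(s,235+x/k,155+y/k,.03).round(4))
for n,x,y in[('c ridge mid',271,112),('c l',147,107),('c r',397,113)]:
    print(n,w(s,235+x/k,155+y/k,.029).round(4))
```

```text
[[0.6732, 0.1302], [0.6722, 0.1181], [0.6708, 0.1058], [0.6695, 0.0944]] mean [0.6714 0.1121] yaw -0.103
[[0.6608, -0.089], [0.6604, -0.0958], [0.66, -0.103], [0.6594, -0.1103], [0.6588, -0.1174], [0.6584, -0.1242]] mean [ 0.6596 -0.1066] yaw -0.069
L -0.12 [array([0.7077, 0.1225, 0.026 ]), array([0.7043, 0.0945, 0.026 ])]
R -0.069 [array([ 0.6949, -0.0946,  0.026 ]), array([ 0.6929, -0.1226,  0.026 ])]
cL [0.5508 0.0577 0.03  ]
cR [ 0.5496 -0.0387  0.03  ]
fL [0.4239 0.0063 0.03  ]
c ridge mid [0.551 0.008 0.029]
c l [0.5522 0.0429 0.029 ]
c r [ 0.551  -0.0275  0.029 ]
```

The left gauge has 4 teeth (coarse) and the right one has 6 (fine). I'll take the coarse spindle first: grip it at the middle, slide it to a point in front of its gauge, then push it home with both fingers on the end squares.

```bash
cat >> h.py <<'E'
def go(x,y,z,yaw):
    s=sense();p=s['ee_pos'];a=s['tcp_rot'][2];d=np.array([x,y,z])-p
    c,n=np.cos(a),np.sin(a); sp=(a-yaw+np.pi)%(2*np.pi)-np.pi
    print('dx %.1f dy %.1f dz %.1f spin %.3f'%(1e3*(c*d[0]+n*d[1]),1e3*(n*d[0]-c*d[1]),-1e3*d[2],sp))
E
python3 -m jog '[{"dx":12,"dy":-7,"dz":150,"spin":-1.546},{"dx":12,"dy":-7,"dz":150,"spin":-1.546},{"dx":12,"dy":-7,"dz":150,"spin":-1.546},{"dx":12,"dy":-7,"dz":150,"spin":-1.546},{"dx":12,"dy":-7,"dz":150,"spin":-1.546}]' 70
python3 -m jog '[{"dx":0,"dy":0,"dz":0,"spin":-0.616},{"dx":0,"dy":0,"dz":0,"spin":-0.616},{"dx":0,"dy":0,"dz":0,"spin":-0.616},{"dx":0,"dy":0,"dz":0,"spin":-0.616},{"dx":0,"dy":0,"dz":0,"spin":-0.616}]'
python3 -c "
from h import *
go(.5505,.009,.014,-.015)"
```

```text
time: 3.75
ee_pos: [0.5504, 0.0087, 0.1006]
tcp_rot: [3.141, 0.001, -0.617]
force: [0.0, 0.9, -0.6]
gripper_width: 0.0701
time: 4.38
ee_pos: [0.5507, 0.0087, 0.1013]
tcp_rot: [3.142, 0.0, -0.009]
force: [-0.9, -0.5, 0.1]
gripper_width: 0.07
dx -0.2 dy -0.3 dz 87.3 spin 0.006
```

```bash
python3 -m jog '[{"dx":0,"dy":0,"dz":40,"spin":0},{"dx":0,"dy":0,"dz":75,"spin":0},{"dx":0,"dy":0,"dz":87,"spin":0},{"dx":0,"dy":0,"dz":87,"spin":0}]' 70
python3 -m jog '[{"dx":0,"dy":0,"dz":0,"spin":0},{"dx":0,"dy":0,"dz":0,"spin":0},{"dx":0,"dy":0,"dz":0,"spin":0},{"dx":0,"dy":0,"dz":0,"spin":0},{"dx":0,"dy":0,"dz":0,"spin":0}]' 20 20
python3 -c "
from h import *
go(.672-.05*.994,.112+.05*.11,.014,-.108)"
```

```text
time: 4.88
ee_pos: [0.5505, 0.0087, 0.014]
tcp_rot: [3.142, 0.001, -0.011]
force: [-0.5, 0.1, 0.2]
gripper_width: 0.0699
time: 5.5
ee_pos: [0.5511, 0.0087, 0.0146]
tcp_rot: [3.142, -0.001, -0.011]
force: [0.5, -1.4, 1.8]
gripper_width: 0.0262
dx 70.0 dy -109.6 dz 0.6 spin 0.097
```

```bash
python3 -m jog '[{"dx":7,"dy":-11,"dz":0,"spin":0.01},{"dx":17,"dy":-27,"dz":0,"spin":0.02},{"dx":28,"dy":-44,"dz":0,"spin":0.04},{"dx":39,"dy":-61,"dz":0,"spin":0.06},{"dx":50,"dy":-78,"dz":0,"spin":0.08}]'
python3 -m jog '[{"dx":10,"dy":-15,"dz":0,"spin":0.01},{"dx":17,"dy":-26,"dz":0,"spin":0.015},{"dx":20,"dy":-32,"dz":0,"spin":0.017},{"dx":20,"dy":-32,"dz":0,"spin":0.017}]'
python3 - <<'E'
from h import *
snap('top','t3');snap('wrist','w3');go(.672-.05*.994,.112+.05*.11,.014,-.108)
E
```

```text
time: 6.12
ee_pos: [0.6009, 0.0855, 0.0145]
tcp_rot: [3.14, 0.002, -0.091]
force: [-3.7, -6.6, 7.3]
gripper_width: 0.0264
time: 6.62
ee_pos: [0.6243, 0.116, 0.0145]
tcp_rot: [3.141, 0.001, -0.108]
force: [-1.9, -1.5, 4.7]
gripper_width: 0.0265
dx -2.1 dy -1.3 dz 0.5 spin 0.000
```

View pics/t3.png

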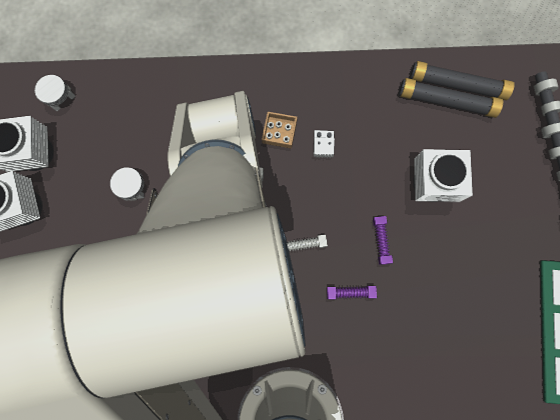

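View pics/w3.png

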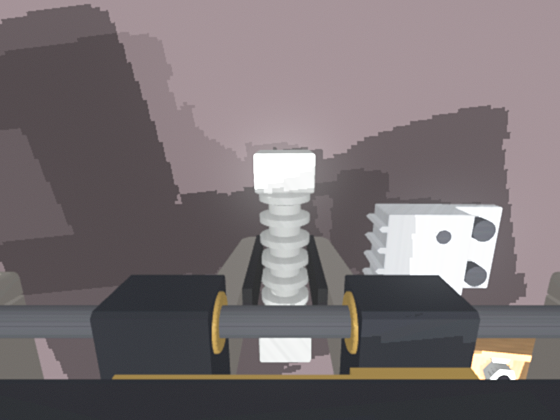

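```bash
python3 -m jog '[{"dx":0,"dy":0,"dz":0,"spin":0},{"dx":0,"dy":0,"dz":0,"spin":0},{"dx":0,"dy":0,"dz":-30,"spin":0},{"dx":0,"dy":0,"dz":-70,"spin":0},{"dx":0,"dy":0,"dz":-110,"spin":0}]' 40
python3 - <<'E'
from h import *
go(.5875,.1212,.11,-1.679)
E
```

```text
time: 7.35
ee_pos: [0.6241, 0.1162, 0.125]
tcp_rot: [3.141, 0.001, -0.108]
force: [0.1, -0.4, -0.8]
gripper_width: 0.0398
dx -36.9 dy -1.0 dz 15.0 spin 1.571
```

```bash
python3 -m jog '[{"dx":-37,"dy":-1,"dz":-15,"spin":1.571},{"dx":-37,"dy":-1,"dz":-15,"spin":1.571},{"dx":-37,"dy":-1,"dz":-15,"spin":1.571},{"dx":-37,"dy":-1,"dz":-15,"spin":1.571},{"dx":-37,"dy":-1,"dz":-15,"spin":1.571}]' 91.5
python3 -m jog '[{"dx":0,"dy":0,"dz":0,"spin":0.64},{"dx":0,"dy":0,"dz":0,"spin":0.64},{"dx":0,"dy":0,"dz":0,"spin":0.64},{"dx":0,"dy":0,"dz":0,"spin":0.64},{"dx":0,"dy":0,"dz":0,"spin":0.64}]'
python3 - <<'E'
from h import *
s=snap('wrist','w4');go(.5875,.1212,.014,-1.679)
a=cv2.imread('pics/w4.png');cv2.imwrite('pics/w4b.png',cv2.resize(a[0:270,130:490],(800,600),interpolation=cv2.INTER_CUBIC))
E
```

```text
time: 7.98
ee_pos: [0.5876, 0.1212, 0.1391]
tcp_rot: [3.141, 0.0, -1.052]
force: [0.5, -0.2, 0.1]
gripper_width: 0.0878
time: 8.6
ee_pos: [0.5876, 0.1212, 0.1391]
tcp_rot: [3.141, 0.0, -1.685]
force: [0.7, 0.5, 0.4]
gripper_width: 0.0911
dx -0.0 dy 0.2 dz 125.2 spin -0.005
```

View pics/w4b.png

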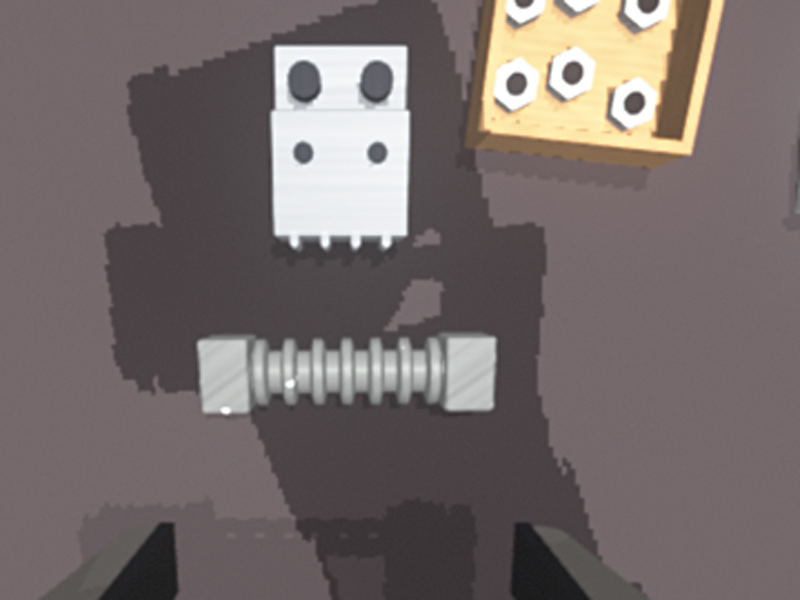

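The gauge is square to the tool. The spindle's middle ridge (347) is about 2.6 mm to the right of the tooth centre (340), which is within the self-centring range. I'll descend behind it and push.

```bash
python3 -m jog '[{"dx":0,"dy":0,"dz":55,"spin":0},{"dx":0,"dy":0,"dz":105,"spin":0},{"dx":0,"dy":0,"dz":125,"spin":0},{"dx":0,"dy":0,"dz":125,"spin":0}]'
python3 -m jog '[{"dx":0,"dy":-8,"dz":0,"spin":0},{"dx":0,"dy":-16,"dz":0,"spin":0},{"dx":0,"dy":-24,"dz":0,"spin":0},{"dx":0,"dy":-32,"dz":0,"spin":0},{"dx":0,"dy":-40,"dz":0,"spin":0}]'
python3 -m jog '[{"dx":0,"dy":-2,"dz":0,"spin":0},{"dx":0,"dy":-3,"dz":0,"spin":0},{"dx":0,"dy":-3,"dz":0,"spin":0}]'
python3 - <<'E'
from h import *
s=snap('wrist','w5')
go(.672-.0345*.994,.112+.0345*.108,.014,-1.679)
a=cv2.imread('pics/w5.png');cv2.imwrite('pics/w5b.png',cv2.resize(a[60:285,130:430],(800,600),interpolation=cv2.INTER_CUBIC))
E
```

```text
time: 9.15
ee_pos: [0.5871, 0.121, 0.0135]
tcp_rot: [3.14, -0.001, -1.685]
force: [0.5, -0.9, 0.4]
gripper_width: 0.0916
time: 9.78
ee_pos: [0.6273, 0.1166, 0.0157]
tcp_rot: [3.14, 0.0, -1.686]
force: [-6.3, 0.7, 4.6]
gripper_width: 0.0915
time: 10.15
ee_pos: [0.63, 0.1163, 0.0152]
tcp_rot: [3.141, 0.0, -1.686]
force: [-6.1, 1.5, 5.3]
gripper_width: 0.0914
dx -0.3 dy -7.7 dz 1.2 spin -0.007
```

View pics/w5b.png

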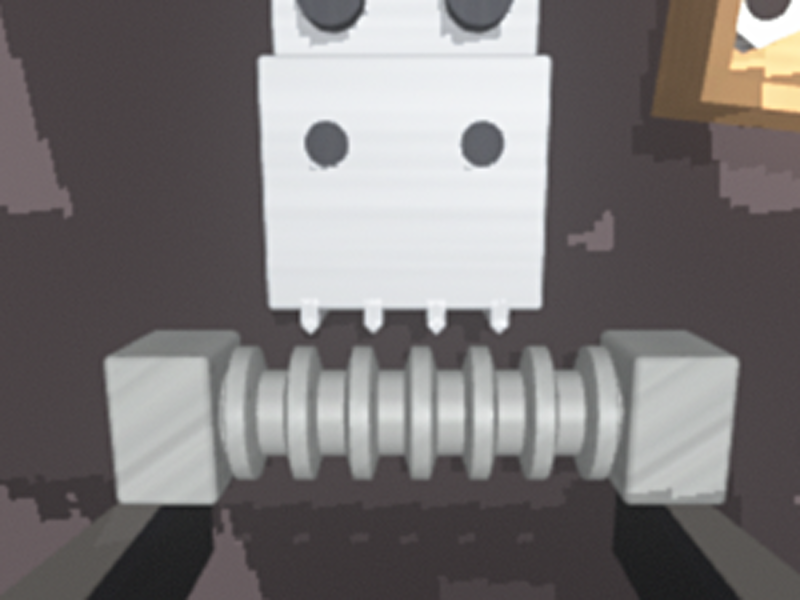

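```bash
python3 -m jog '[{"dx":-0.5,"dy":-2,"dz":0.5,"spin":0},{"dx":-1,"dy":-3.5,"dz":1,"spin":0},{"dx":-1.5,"dy":-5,"dz":1,"spin":0},{"dx":-2,"dy":-6.5,"dz":1,"spin":0},{"dx":-2.5,"dy":-7.5,"dz":1,"spin":0}]'
python3 - <<'E'
from h import *
s=snap('wrist','w6')
go(.672-.0345*.994,.112+.0345*.108,.014,-1.679)
a=cv2.imread('pics/w6.png');cv2.imwrite('pics/w6b.png',cv2.resize(a[60:285,130:430],(800,600),interpolation=cv2.INTER_CUBIC))
E
```

```text
time: 10.82
ee_pos: [0.6378, 0.1175, 0.0141]
tcp_rot: [3.141, -0.001, -1.685]
force: [-5.1, -2.7, 3.0]
gripper_width: 0.0917
dx 1.8 dy 0.1 dz 0.1 spin -0.006
```

View pics/w6b.png

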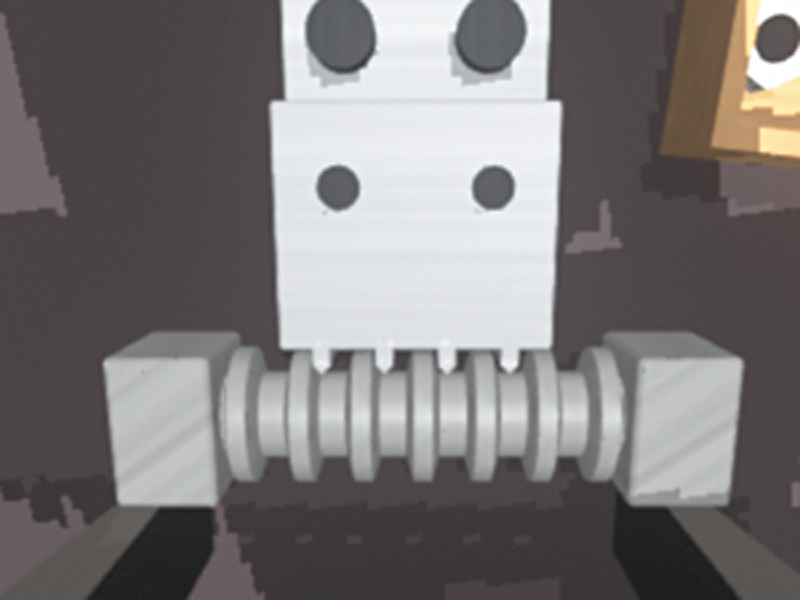

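The teeth now sit in the gaps. I'll press on gently until the force rises.

```bash
python3 -m jog '[{"dx":0,"dy":-0.7,"dz":0,"spin":0},{"dx":0,"dy":-1.4,"dz":0,"spin":0},{"dx":0,"dy":-1.4,"dz":0,"spin":0}]';python3 -m jog '[{"dx":0,"dy":-0.7,"dz":0,"spin":0},{"dx":0,"dy":-1.5,"dz":0,"spin":0},{"dx":0,"dy":-1.5,"dz":0,"spin":0}]'
```

```text
time: 11.25
ee_pos: [0.6392, 0.1176, 0.014]
tcp_rot: [3.141, -0.0, -1.685]
force: [-5.9, -0.3, 3.7]
gripper_width: 0.0916
time: 11.62
ee_pos: [0.6395, 0.1175, 0.014]
tcp_rot: [3.138, -0.0, -1.686]
force: [-9.9, -0.0, 7.2]
gripper_width: 0.0916
```

```bash
python3 -m jog '[{"dx":0,"dy":-0.7,"dz":0,"spin":0},{"dx":0,"dy":-2,"dz":0,"spin":0},{"dx":0,"dy":-2,"dz":0,"spin":0}]'
python3 - <<'E'
from h import *
s=snap('wrist','w7')
a=cv2.imread('pics/w7.png');cv2.imwrite('pics/w7b.png',cv2.resize(a[60:285,130:430],(800,600),interpolation=cv2.INTER_CUBIC))
E
```

```text
time: 12.0
ee_pos: [0.6396, 0.1175, 0.0139]
tcp_rot: [3.135, -0.001, -1.686]
force: [-16.4, 2.0, 13.0]
gripper_width: 0.0916
```

View pics/w7b.png

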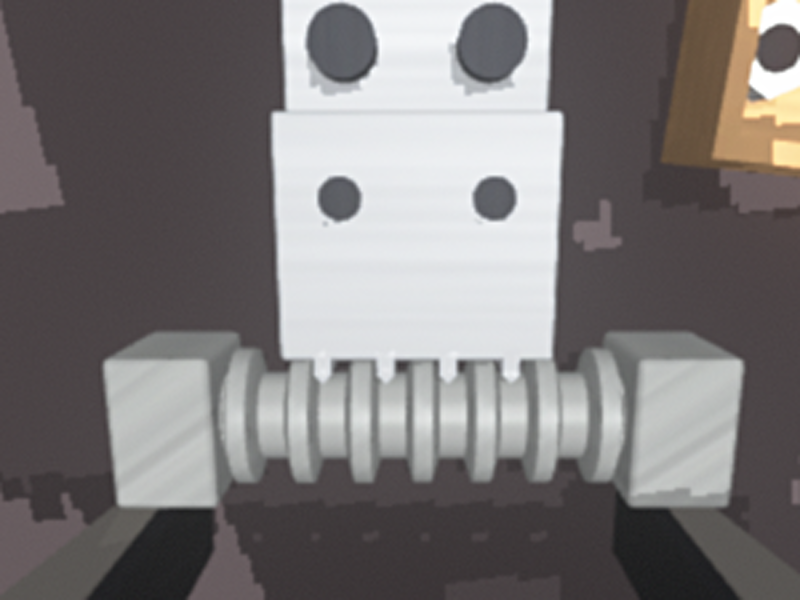

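The coarse spindle is home: it stopped hard at x=0.6396 with 16 N, and the tooth tips reach the core. I'll back off and go to look at the fine spindle.

```bash
python3 -m jog '[{"dx":0,"dy":8,"dz":0,"spin":0},{"dx":0,"dy":22,"dz":0,"spin":0},{"dx":0,"dy":30,"dz":-40,"spin":0},{"dx":0,"dy":40,"dz":-90,"spin":0},{"dx":0,"dy":40,"dz":-140,"spin":0}]'
python3 - <<'E'
from h import *
go(.35,-.043,.15,-1.47)
E
```

```text
time: 12.68
ee_pos: [0.6023, 0.1219, 0.1547]
tcp_rot: [-3.142, -0.0, -1.685]
force: [1.1, -0.3, -0.7]
gripper_width: 0.0913
dx 192.7 dy 231.8 dz 4.7 spin -0.215
```

```bash
python3 -m jog '[{"dx":193,"dy":232,"dz":4,"spin":-0.215},{"dx":193,"dy":232,"dz":4,"spin":-0.215},{"dx":193,"dy":232,"dz":4,"spin":-0.215},{"dx":193,"dy":232,"dz":4,"spin":-0.215},{"dx":193,"dy":232,"dz":4,"spin":-0.215}]'
python3 -c "
from h import *
go(.35,-.043,.15,-1.47)"
```

```text
time: 13.3
ee_pos: [0.3486, -0.044, 0.1493]
tcp_rot: [-3.14, -0.001, -1.47]
force: [0.3, -0.6, 0.1]
gripper_width: 0.0914
dx -0.9 dy -1.5 dz -0.7 spin -0.000
```

Run:
```python
from h import *
s=snap('wrist','w8');snap('top','t8');print(sense()['ee_pos'])
a=cv2.imread('pics/w8.png');cv2.imwrite('pics/w8b.png',cv2.resize(a[0:285,100:480],(800,600),interpolation=cv2.INTER_CUBIC))
a=cv2.imread('pics/t8.png');cv2.imwrite('pics/t8b.png',cv2.resize(a[100:200,200:360],(800,500),interpolation=cv2.INTER_CUBIC))
```

```text
[ 0.34590921 -0.04447598  0.1487808 ]
```

View pics/w8b.png

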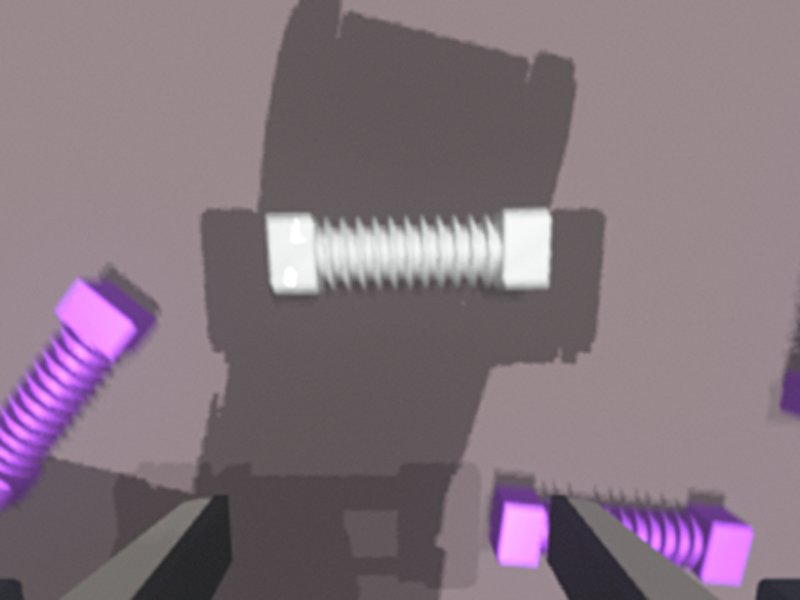

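View pics/t8b.png

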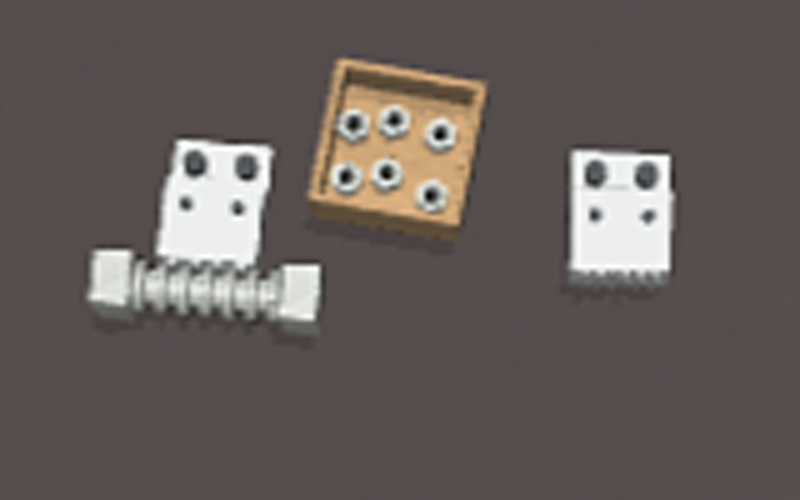

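The coarse spindle is seated and parallel to its gauge. The fine spindle's squares are at (292,253) and (526,248) in the crop.

Run:
```python
from h import *
s=load('w8')
a,b=[w(s,100+x*380/800,y*285/600,.03) for x,y in((293,253),(526,248))]
d=a-b;yaw=np.arctan2(-d[0],d[1]);print(a,b,(a+b)/2,yaw, np.linalg.norm(d))
m=w(s,100+411*380/800,250*285/600,.029);print(m)
go(*((a+b)/2)[:2],.10,yaw)
```

```text
[0.42202339 0.00434692 0.03      ] [ 0.43406528 -0.094296    0.03      ] [ 0.42804433 -0.04497454  0.03      ] 0.12147451881125698 0.09937521710945488
[ 0.4283552  -0.04565476  0.029     ]
dx 8.6 dy -81.7 dz 48.8 spin -1.594
```

```bash
python3 -m jog '[{"dx":9,"dy":-82,"dz":48,"spin":-1.594},{"dx":9,"dy":-82,"dz":48,"spin":-1.594},{"dx":9,"dy":-82,"dz":48,"spin":-1.594},{"dx":9,"dy":-82,"dz":48,"spin":-1.594},{"dx":9,"dy":-82,"dz":48,"spin":-1.594}]' 60
python3 -m jog '[{"dx":0,"dy":0,"dz":0,"spin":-0.66},{"dx":0,"dy":0,"dz":0,"spin":-0.66},{"dx":0,"dy":0,"dz":0,"spin":-0.66},{"dx":0,"dy":0,"dz":0,"spin":-0.66},{"dx":0,"dy":0,"dz":0,"spin":-0.66}]'
python3 -c "
from h import *
go(.4281,-.0453,.014,.121)"
```

```text
time: 14.02
ee_pos: [0.4341, -0.0437, 0.1013]
tcp_rot: [-3.141, -0.001, -0.527]
force: [-0.2, -0.0, -0.2]
gripper_width: 0.0598
time: 14.65
ee_pos: [0.434, -0.0438, 0.1015]
tcp_rot: [3.141, -0.001, 0.126]
force: [0.2, 0.1, -0.2]
gripper_width: 0.0599
dx -6.0 dy 0.8 dz 87.5 spin 0.005
```

```bash
python3 -m jog '[{"dx":-5,"dy":1,"dz":40,"spin":0},{"dx":-5,"dy":1,"dz":75,"spin":0},{"dx":-5,"dy":1,"dz":87,"spin":0},{"dx":-5,"dy":1,"dz":87,"spin":0}]'
python3 -m jog '[{"dx":0,"dy":0,"dz":0,"spin":0},{"dx":0,"dy":0,"dz":0,"spin":0},{"dx":0,"dy":0,"dz":0,"spin":0},{"dx":0,"dy":0,"dz":0,"spin":0},{"dx":0,"dy":0,"dz":0,"spin":0}]' 20 20
python3 -c "
from h import *
go(.660-.05*.998,-.107+.05*.069,.0145,-.069)"
```

```text
time: 15.15
ee_pos: [0.4283, -0.0456, 0.0141]
tcp_rot: [-3.141, 0.001, 0.126]
force: [0.2, 0.1, 0.7]
gripper_width: 0.0597
time: 15.78
ee_pos: [0.4296, -0.0458, 0.0149]
tcp_rot: [3.141, -0.002, 0.127]
force: [1.9, 1.0, 5.7]
gripper_width: 0.0265
dx 171.7 dy 80.1 dz 0.4 spin 0.196
```

```bash
python3 -m jog '[{"dx":10,"dy":4,"dz":0,"spin":0.02},{"dx":26,"dy":12,"dz":0,"spin":0.04},{"dx":44,"dy":20,"dz":0,"spin":0.06},{"dx":62,"dy":29,"dz":0,"spin":0.08},{"dx":80,"dy":37,"dz":0,"spin":0.1}]'
python3 -c "
from h import *
go(.660-.05*.998,-.107+.05*.069,.0145,-.069)"
```

```text
time: 16.4
ee_pos: [0.5083, -0.0713, 0.014]
tcp_rot: [-3.139, 0.009, 0.026]
force: [-11.8, 6.5, 17.4]
gripper_width: 0.0266
dx 100.9 dy 34.9 dz -0.5 spin 0.095
```

```bash
python3 -m jog '[{"dx":17,"dy":6,"dz":-0.3,"spin":0.02},{"dx":34,"dy":12,"dz":-0.5,"spin":0.04},{"dx":52,"dy":18,"dz":-0.5,"spin":0.06},{"dx":69,"dy":24,"dz":-0.5,"spin":0.08},{"dx":84,"dy":29,"dz":-0.5,"spin":0.095}]'
python3 -c "
from h import *
go(.660-.05*.998,-.107+.05*.069,.0145,-.069)"
```

```text
time: 17.02
ee_pos: [0.595, -0.0985, 0.0142]
tcp_rot: [-3.141, 0.006, -0.069]
force: [-6.6, 2.8, 6.1]
gripper_width: 0.0263
dx 15.4 dy 4.0 dz -0.3 spin 0.000
```

```bash
python3 -m jog '[{"dx":8,"dy":2,"dz":0,"spin":0},{"dx":13,"dy":4,"dz":0,"spin":0},{"dx":13,"dy":4,"dz":0,"spin":0},{"dx":13,"dy":4,"dz":0,"spin":0}]'
python3 -m jog '[{"dx":0,"dy":0,"dz":0,"spin":0},{"dx":0,"dy":0,"dz":0,"spin":0},{"dx":0,"dy":0,"dz":-30,"spin":0},{"dx":0,"dy":0,"dz":-70,"spin":0},{"dx":0,"dy":0,"dz":-110,"spin":0}]' 40
python3 - <<'E'
from h import *
go(.660-.085,-.107+.085*.069,.14,-1.64)
E
```

```text
time: 17.52
ee_pos: [0.6098, -0.104, 0.0146]
tcp_rot: [3.141, -0.0, -0.068]
force: [-1.2, -0.5, -2.9]
gripper_width: 0.0265
time: 18.15
ee_pos: [0.61, -0.1039, 0.1261]
tcp_rot: [3.142, -0.0, -0.068]
force: [-0.4, -0.7, 0.0]
gripper_width: 0.0403
dx -35.1 dy -0.4 dz -13.9 spin 1.572
```

```bash
python3 -m jog '[{"dx":-35,"dy":0,"dz":-14,"spin":1.572},{"dx":-35,"dy":0,"dz":-14,"spin":1.572},{"dx":-35,"dy":0,"dz":-14,"spin":1.572},{"dx":-35,"dy":0,"dz":-14,"spin":1.572},{"dx":-35,"dy":0,"dz":-14,"spin":1.572}]' 91.5
python3 -m jog '[{"dx":0,"dy":0,"dz":0,"spin":0.64},{"dx":0,"dy":0,"dz":0,"spin":0.64},{"dx":0,"dy":0,"dz":0,"spin":0.64},{"dx":0,"dy":0,"dz":0,"spin":0.64},{"dx":0,"dy":0,"dz":0,"spin":0.64}]'
python3 - <<'E'
from h import *
s=snap('wrist','w9');go(.660-.085,-.107+.085*.069,.014,-1.64)
a=cv2.imread('pics/w9.png');cv2.imwrite('pics/w9b.png',cv2.resize(a[45:270,130:430],(800,600),interpolation=cv2.INTER_CUBIC))
E
```

```text
time: 18.77
ee_pos: [0.5753, -0.1015, 0.1391]
tcp_rot: [-3.141, -0.001, -1.012]
force: [-0.5, 0.2, -0.0]
gripper_width: 0.0878
time: 19.4
ee_pos: [0.5752, -0.1015, 0.139]
tcp_rot: [-3.141, -0.0, -1.645]
force: [0.2, 0.2, -0.2]
gripper_width: 0.0912
dx -0.4 dy 0.2 dz 125.0 spin -0.004
```

View pics/w9b.png

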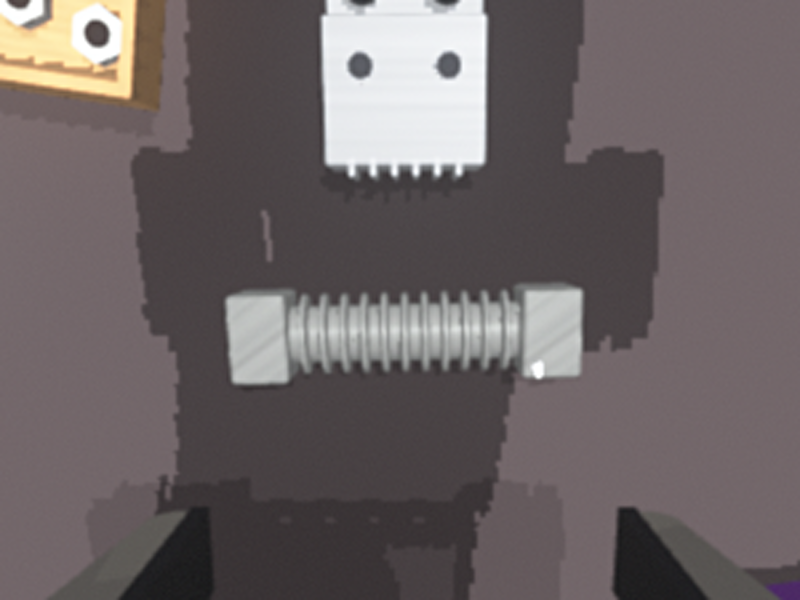

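The fine spindle's middle ridge (405) lines up with the tooth centre (405), apart from about 0.02 rad of yaw that the push will take out. Pushing now.

```bash
python3 -m jog '[{"dx":0,"dy":0,"dz":55,"spin":0},{"dx":0,"dy":0,"dz":105,"spin":0},{"dx":0,"dy":0,"dz":125,"spin":0},{"dx":0,"dy":0,"dz":125,"spin":0}]'
python3 -m jog '[{"dx":0,"dy":-8,"dz":0,"spin":0},{"dx":0,"dy":-15,"dz":0,"spin":0},{"dx":0,"dy":-22,"dz":0,"spin":0},{"dx":0,"dy":-29,"dz":0,"spin":0},{"dx":0,"dy":-35,"dz":0,"spin":0}]'
python3 -m jog '[{"dx":0,"dy":-3,"dz":0,"spin":0},{"dx":0,"dy":-6,"dz":0,"spin":0},{"dx":0,"dy":-6,"dz":0,"spin":0}]'
python3 - <<'E'
from h import *
s=snap('wrist','w10')
go(.660-.0355,-.107+.0355*.069,.014,-1.64)
a=cv2.imread('pics/w10.png');cv2.imwrite('pics/w10b.png',cv2.resize(a[60:285,130:430],(800,600),interpolation=cv2.INTER_CUBIC))
E
```

```text
time: 19.95
ee_pos: [0.5744, -0.1014, 0.0131]
tcp_rot: [3.14, 0.0, -1.645]
force: [0.8, -0.8, 0.4]
gripper_width: 0.0917
time: 20.58
ee_pos: [0.61, -0.1041, 0.0148]
tcp_rot: [3.141, -0.0, -1.645]
force: [-6.1, 0.5, 3.4]
gripper_width: 0.0919
time: 20.95
ee_pos: [0.6163, -0.1046, 0.0143]
tcp_rot: [-3.141, -0.0, -1.645]
force: [-2.8, 0.7, 2.7]
gripper_width: 0.0915
dx -0.7 dy -8.2 dz 0.3 spin -0.005
```

View pics/w10b.png

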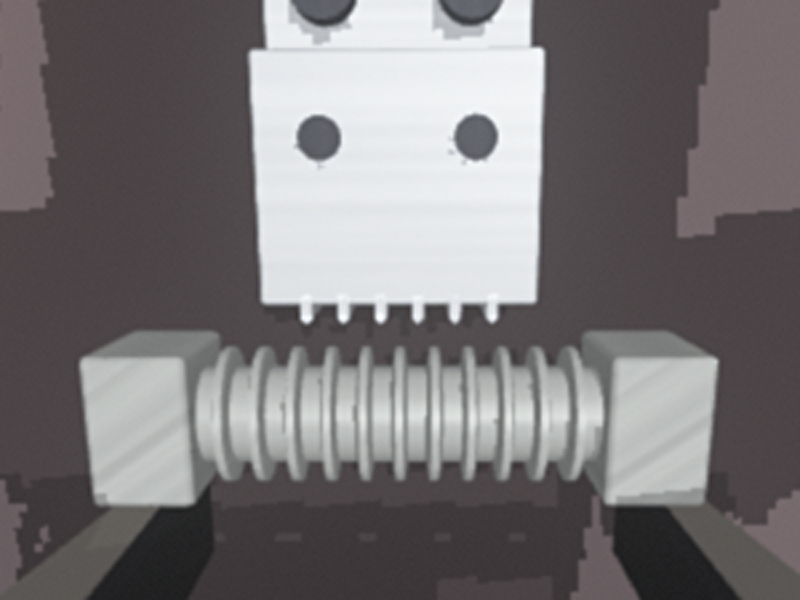

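```bash
python3 -m jog '[{"dx":0,"dy":-2,"dz":0,"spin":0},{"dx":0,"dy":-4,"dz":0,"spin":0},{"dx":0,"dy":-6,"dz":0,"spin":0},{"dx":0,"dy":-7.5,"dz":0,"spin":0},{"dx":0,"dy":-8,"dz":0,"spin":0}]'
python3 -m jog '[{"dx":0,"dy":-1,"dz":0,"spin":0},{"dx":0,"dy":-2,"dz":0,"spin":0},{"dx":0,"dy":-2,"dz":0,"spin":0}]'
python3 -m jog '[{"dx":0,"dy":-1,"dz":0,"spin":0},{"dx":0,"dy":-1.5,"dz":0,"spin":0},{"dx":0,"dy":-1.5,"dz":0,"spin":0}]'
```

```text
time: 21.62
ee_pos: [0.6234, -0.1051, 0.0139]
tcp_rot: [3.141, 0.0, -1.645]
force: [-5.6, 1.1, 4.5]
gripper_width: 0.0917
time: 22.0
ee_pos: [0.6255, -0.1052, 0.0139]
tcp_rot: [3.141, 0.0, -1.645]
force: [-5.2, 0.4, 4.0]
gripper_width: 0.0916
time: 22.38
ee_pos: [0.6265, -0.1053, 0.0138]
tcp_rot: [3.14, 0.0, -1.646]
force: [-6.4, 1.0, 5.3]
gripper_width: 0.0913
```

```bash
python3 -m jog '[{"dx":0,"dy":-1,"dz":0,"spin":0},{"dx":0,"dy":-2,"dz":0,"spin":0},{"dx":0,"dy":-2,"dz":0,"spin":0}]'
python3 -m jog '[{"dx":0,"dy":-1,"dz":0,"spin":0},{"dx":0,"dy":-2,"dz":0,"spin":0},{"dx":0,"dy":-2,"dz":0,"spin":0}]'
python3 - <<'E'
from h import *
s=snap('wrist','w11')
a=cv2.imread('pics/w11.png');cv2.imwrite('pics/w11b.png',cv2.resize(a[60:285,130:430],(800,600),interpolation=cv2.INTER_CUBIC))
E
```

```text
time: 22.75
ee_pos: [0.6266, -0.1053, 0.0137]
tcp_rot: [3.136, 0.0, -1.645]
force: [-13.2, 0.9, 10.7]
gripper_width: 0.0918
time: 23.12
ee_pos: [0.6268, -0.1053, 0.0136]
tcp_rot: [3.133, 0.0, -1.645]
force: [-19.4, 1.2, 15.8]
gripper_width: 0.0913
```

View pics/w11b.png

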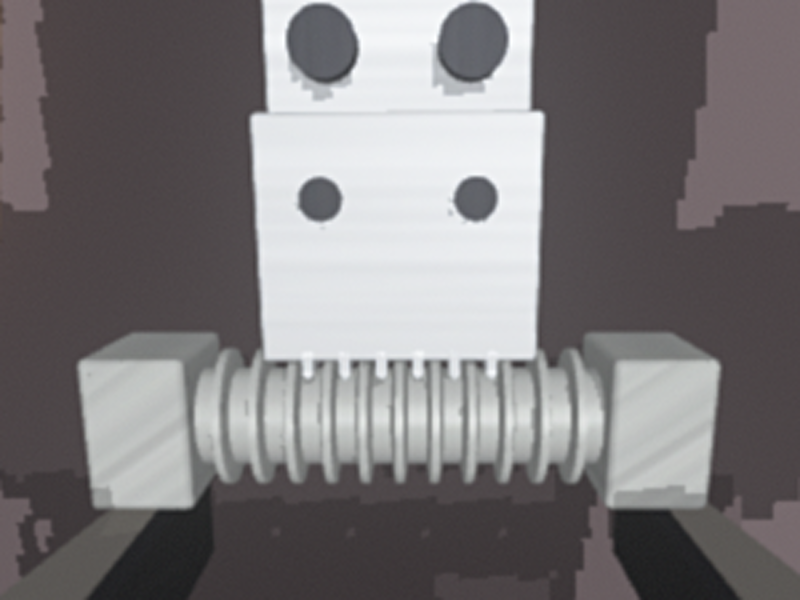

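The fine spindle is hard against the stop. The block face sits at row 358, the same as in the seated coarse view, and both should be 14 mm from the axis. Retracting and checking.

```bash
python3 -m jog '[{"dx":0,"dy":8,"dz":0,"spin":0},{"dx":0,"dy":22,"dz":0,"spin":0},{"dx":0,"dy":30,"dz":-40,"spin":0},{"dx":0,"dy":45,"dz":-90,"spin":0},{"dx":0,"dy":70,"dz":-140,"spin":0}]'
python3 -m jog '[{"dx":-100,"dy":30,"dz":-60,"spin":0},{"dx":-100,"dy":30,"dz":-60,"spin":0},{"dx":-100,"dy":30,"dz":-60,"spin":0},{"dx":-100,"dy":30,"dz":-60,"spin":0}]'
python3 - <<'E'
from h import *
s=snap('wrist','w12')
a=cv2.imread('pics/w12.png');cv2.imwrite('pics/w12b.png',cv2.resize(a[0:240,120:440],(800,600),interpolation=cv2.INTER_CUBIC))
E
```

```text
time: 23.8
ee_pos: [0.5615, -0.1004, 0.1551]
tcp_rot: [-3.14, -0.0, -1.645]
force: [1.0, -1.3, 0.1]
gripper_width: 0.0916
time: 24.3
ee_pos: [0.539, 0.0014, 0.2136]
tcp_rot: [-3.141, -0.0, -1.645]
force: [-0.1, -0.4, -0.3]
gripper_width: 0.0914
```

View pics/w12b.png

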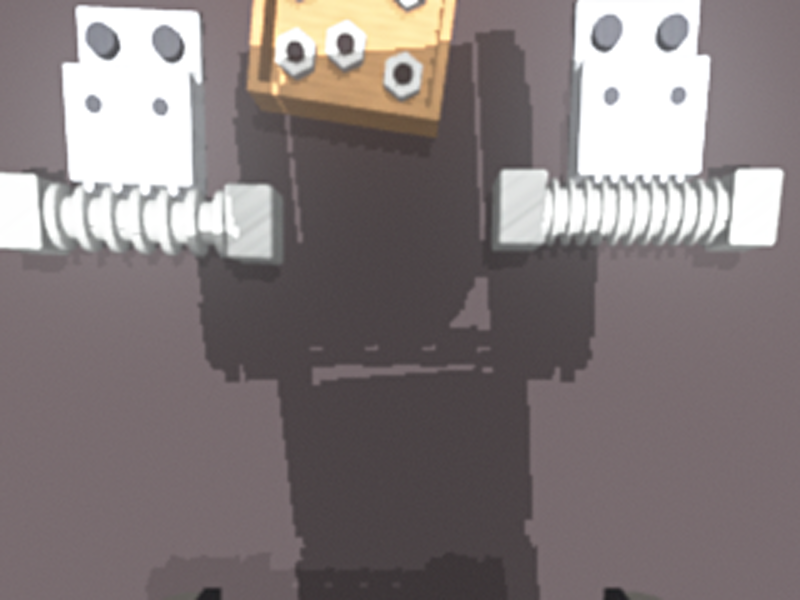

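Both spindles are seated and parallel to their gauges, the tray is undisturbed, and the gripper is clear. Handing in.

```bash
python3 -c "
from rig import *;print(close_job())"
```

```text
the job is handed in; nothing more can be done
None
```

Both spindles are seated in the gauges that match their threads, and I handed the job in at about 24 s of the 67 s allowed. No verdict was reported.

- **Method:** I gripped each spindle at the middle and slid it along the bench to in front of its gauge. I then pushed it home with both open fingers on the end squares. The coarse spindle went to the 4-tooth left gauge and the fine one to the 6-tooth right gauge.
- **Seating:** Each push ended in a hard stop, with no further travel as the force rose to about 16 N (coarse) and 19 N (fine). In the close views the teeth sat in the gaps between ridges. The block face looked the same distance from the axis in both, as it should.
- **Last picture:** Taken after backing off, it shows both spindles parallel to their gauges, the tray in place and the gripper clear of everything.
- **Discrepancies:**
  - The coarse spindle stopped about 2–3 mm off its gauge's middle, well inside the 16 mm allowed.
  - Both hard stops came about 2 mm further along than my camera estimate of the gauges. I put this down to the camera calibration.
- **Not checked at the end:** I did not take a final picture of the barrel or the piston. The arm stayed away from both.

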